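# Preset the counting scale, load the bearing blocks and close the tub

### The job

Make up a batch on the counting scale: first turn the numbered collar of the preset head until its pointer clicks in at 7. Then put every bearing block lying on the bench into the round blue tub on the scale, and last lay the loose cover on the tub so that it sits seated and level on the rim. Leave the collar at 7, and do not push the tape roll, the spray can or the screwdriver about.

Things in the scene. Friction and masses are not known exactly. Their poses are not given: they have to be found in the camera images.
- collar (a joint): angle of the numbered collar, rad: 0 when the pointer is at 0, growing clockwise seen from above, pi/6 (30 degrees) per number, so number n is at n*0.5236; numbers 0 to 9, end stops just beyond 0 and 9. A spring click pulls it into the nearest number when let go; about 0.15 N m turns it. It starts somewhere from 1 to 4
- collar_grip (a point): point on the collar's upright axis, 72 mm above the bench, the height to grip it at. The collar is an upright fluted aluminium cylinder 52 mm in diameter, from 37 to 96 mm above the bench, standing on the preset head; it can be gripped across its diameter from above at any yaw
- collar_pointer (a point): tip of the collar's white pointer, 42 mm from the axis, 41 mm above the bench; it turns with the collar
- head: the fixed preset head: grey box 140 x 140 x 34 mm with a black dial plate of 134 mm diameter on top (its top 36 mm above the bench), white numerals 0 to 9 clockwise round the collar. Origin: centre of its underside, on the collar's axis, z up. Seen from above, numeral n lies at 135 - 30*n degrees counter-clockwise from the head's x axis
- tub_rim (a point): centre of the mouth of the round blue tub, in its rim's plane, 130 mm above the bench. The tub is fixed on the grey counting scale (165 x 165 x 35 mm; its 30 mm high display box, 100 mm wide, reaches 148 mm from the tub's axis on the +x side). Tub diameter outside 210 mm, inside 201 at the rim, 197 at the floor; z up
- tub_floor (a point): centre of the tub's inner floor, 40 mm above the bench, 90 mm below the rim
- cover: loose round blue cover, 0.22 kg: plate 220 mm across, 6 mm thick; under it a 6 mm deep locating disc (180 mm across below, 188 above) that goes into the tub's mouth; on top an upright black knob, 28 mm across, 40 mm high. Origin: centre of the locating disc's underside, z up; plate top at 12 mm, knob top at 52 mm. Starts upright on the bench. Seated, its origin is 6 mm below tub_rim
- cover_knob (a point): point on the cover's axis in the knob, 36 mm above the cover's underside, the height to grip it at
- block1: steel bearing block 64 mm long (x), 30 wide (y), 30 high (z): a 10 mm thick foot plate 64 x 30 with a barrel 28 mm in diameter, 48 long, lying along x on it (dark bore). About 0.2 kg. Origin: centre of the foot's underside. Starts foot down, any yaw, on the bench right of the scale. Three to five blocks are there; absent ones have no pose
- block2: like block1
- block3: like block1
- block4: like block1
- block5: like block1
- tape: roll of tape lying flat beyond the work, 100 mm diameter, 48 mm high; leave alone
- spray: white upright can, 56 mm diameter, 160 mm high, beyond the blocks at the right; leave alone
- driver: black-handled screwdriver lying at the left; leave alone
Not all that is in view belongs to the job. Of the things shaped like the cover, the blue one is meant. Leave any red look-alike of the block2 alone.

How it is judged:
By the outcome, as a careful person would: the job done as asked, in the order asked, and still so for the second after the job is handed in, with the robot touching nothing.
Of block1, block2, block3, block4, block5 only 3 to 5 are there at a start; the rules pass over those that are not, and their reading is None.
At some moment in a run one of block1, block2, block3, block4, block5, cover may be knocked a few centimetres aside while the robot is not near it.
Once in a run the grip may slacken for a moment while it holds something.
It also fails if it takes over 210 s, if anything falls off the work surface, if the arm or the gripper's body presses on something with over 40 N, if the wrist force passes 120 N, or if a joint passes its speed limit or range.

### The arm

A 6-joint arm with a two-finger parallel gripper is mounted at the origin on the work surface. World frame = base frame: x ahead of the robot, y to its left, z up, the work surface at z = 0. Lengths are in m, angles in degrees, forces in N, time in s.
With the tool pointing down it reaches from about 0.275 to 0.75 m from the base axis. Payload 10.2 kg.
Tool frame: the origin (TCP) lies on the centre line of the jaws, within the pads' length; the fingertips stand 14 mm ahead of it and the grasp point (between the pads) lies 5 mm behind it; z points along the fingers, y is the line along which they close (so a half turn about z gives the same grasp; the last joint's range is limited). The gripper opens to 88 mm and grips with 3 to 60 N. Pads are 18 mm wide; open, the fingers measure 123 mm over their backs; the gripper's body (75 mm by 187 mm) begins 45 mm behind the grasp point.
Start: joints at [50.798, 17.928, 85.812, -0, 76.261, -12.8], TCP at [0.233, 0.47, 0.253] pointing down, gripper open.
Joint ranges: [-168.41, 168.41], [-55.51, 124.54], [10.69, 146.95], [-70.63, 250.63], [1, 178], [-165.06, 165.06]. Speed limits (degrees/s): [136.94, 136.94, 172.46, 180, 180, 180].

### API

Orientations are given as [roll, pitch, yaw] about the fixed x, y, z axes, in that order (R = Rz(yaw) Ry(pitch) Rx(roll)).
In Python, from plant import move_ptp, move_straight, move_j, let_go, close, dwell, inverse_kinematics, read_state, capture, IKError, close_job, boxes_of, regions_of gives the robot as it stands. Calls block until the motion is done:
- move_ptp(position, orientation): joint-space move of the TCP to a pose.
- move_straight(position, ori=None, rate=0.15, stop_force=None): straight line of the TCP; ori=None keeps the orientation; rate is the mean speed in m/s. With stop_force (N) it stops when the force on the tool has changed by that much, and returns True; else False.
- move_j(angles): joint-space move.
- let_go() and close(strength=None): open the fingers fully, or close them until they stop; strength is the grip in N (None keeps the last).
- dwell(seconds).
- inverse_kinematics(position, orientation): joint angles nearest the present ones, or None.
- read_state(): the state.
- capture(name): name is "side" or "top" or "wrist"; returns a dict with "img" (400x640x3 uint8, red, green, blue), "fov_y" (degrees; the focal length in pixels is half the picture's height over the tangent of half this angle, whatever the lens; pixels are square), "cx", "cy" (the principal point, pixels), "k1" (the pictures are not rectified: a ray, as slopes to the right and down, at radius r is drawn at 1 + k1 r^2 times it, then the intrinsics apply), "R" (3x3) and "t" (3): a world point X has camera coordinates R X + t. Camera axes: x right, y down, z forward; pixel columns grow to the right and rows downward; lengths in m; the calibration is good to about 2 mm. A picture is of the moment at which its call begins. There is no depth.
A pose or a line that the arm cannot do raises IKError and nothing moves.
- close_job(): hands the job in; it is judged then, once.
Trained networks look in the newest picture that a camera, given by its name, has taken for a name from the list of things; names that differ only in an ending like _2 or _b are one class to them, and where a whole thing is asked for, a point or a joint stands for the part that bears it (a point fixed in the world has none). Each returns a list of dicts, best first, with "confidence" (0 to 1); they miss things now and then, are a little off and sometimes report something else, mostly with a low value. They report only what shows in the picture. A call takes as long as a camera call. They do not tell look-alikes from the thing itself.
- boxes_of(camera, name): "location" ([x, y, z] in m, in the coordinates of the camera as it stood for that picture, good to about 4 mm: the middle of the surface that is visible of it).
- regions_of(camera, name): "pixels" (400x640 bool, what is visible of it).
The state is a dict: "time_s": time; "joint_pos": joint angles; "qvel": joint speeds; "joint_torque": joint torques, N m; "tool_pos": TCP position; "tcp_rot": TCP orientation; "force": force on the tool from outside, world axes, zero at the start; "wrist_torque": the same for the moment, N m; "width": finger opening in m; "grasp_force": force on a finger pad.
Only numpy, scipy, OpenCV 4.12 (cv2) and the standard library are available. Lean on these libraries where they do the work, as an engineer would, in place of code of your own. Each camera call takes 0.05 s, during which the arm holds its last target. There are 200 camera calls.

## Working session

There is one attempt and no reset: what is moved stays moved. The work goes in short steps, each a Python script; the robot and the scene stay as the last script left them, time stands still between calls to the robot, and variables do not carry over. Pictures are saved under pics/ and viewed, at most 14 in all, crops included, and the job is handed in when it is done.

```bash
ls; mkdir -p pics; cat > h.py <<'E'
import numpy as np, cv2
from plant import *
def K(c):
    f=200/np.tan(np.radians(c["fov_y"])/2); return f,c["cx"],c["cy"],c["k1"]
def proj(c,X):
    X=np.atleast_2d(X)@np.array(c["R"]).T+np.array(c["t"]); s=X[:,:2]/X[:,2:]; r2=(s**2).sum(1,keepdims=True)
    f,cx,cy,k=K(c); return s*(1+k*r2)*f+[cx,cy]
def onplane(c,px,z):
    f,cx,cy,k=K(c); d=(np.atleast_2d(px).astype(float)-[cx,cy])/f; s=d.copy()
    for _ in range(20): s=d/(1+k*(s**2).sum(1,keepdims=True))
    R=np.array(c["R"]);o=-R.T@np.array(c["t"]); w=np.c_[s,np.ones(len(s))]@R
    return o+w*((z-o[2])/w[:,2])[:,None]
def world(c,p): return np.array(c["R"]).T@(np.array(p)-np.array(c["t"]))
def save(c,n,crop=None,scale=1):
    im=c["img"][:,:,::-1]
    if crop: x0,y0,x1,y1=crop; im=im[y0:y1,x0:x1]
    cv2.imwrite("pics/"+n,cv2.resize(im,None,fx=scale,fy=scale,interpolation=cv2.INTER_CUBIC))
def regs(c,cam,name,z,mn=0.3):
    "list of (conf, pixel centre, world centre on plane z, minAreaRect on plane, mean colour)"
    out=[]
    for r in regions_of(cam,name):
        if r["confidence"]<mn: continue
        v,u=np.nonzero(r["pixels"])
        if len(u)<20: continue
        W=onplane(c,np.c_[u,v],z)[:,:2]
        (cx,cy),(w,h),a=cv2.minAreaRect((W*1000).astype(np.float32))
        if h>w: w,h,a=h,w,a+90
        out.append((round(r["confidence"],2),(int(u.mean()),int(v.mean())),(round(cx),round(cy)),(round(w),round(h),round(a)%180),c["img"][v,u].mean(0).round().astype(int).tolist()))
    return out
E
python3 - <<'E'
from h import *
np.set_printoptions(precision=3,suppress=True)
for cam in("top","side"):
    c=capture(cam); save(c,cam+"0.png")
    print(cam,c["fov_y"],c["k1"],-np.array(c["R"]).T@np.array(c["t"]))
    for n,z in(("block1",.03),("cover",.012),("head",.036),("collar",.096),("tub_rim",.13),("tape",.048),("spray",.16),("driver",.02)):
        print(n)
        for r in regs(c,cam,n,z): print("  ",r)
        print("   box",[(round(b["confidence"],2),world(c,b["location"]).round(3).tolist()) for b in boxes_of(cam,n)])
E
```

```text
pics
top 42.117558964392856 -0.11054513986443437 [0.273 0.035 1.495]
block1
   (0.81, (436, 207), (534, -283), (65, 34, 44), [135, 137, 136])
   (0.62, (453, 246), (420, -327), (63, 32, 27), [132, 134, 134])
   (0.62, (473, 205), (539, -392), (61, 29, 102), [166, 46, 42])
   (0.6, (419, 256), (393, -231), (65, 30, 134), [133, 135, 136])
   box [(0.79, [0.532, -0.282, 0.024]), (0.72, [0.391, -0.234, 0.025]), (0.62, [0.42, -0.326, 0.021]), (0.59, [0.542, -0.394, 0.029]), (0.51, [0.621, -0.292, 0.024])]
cover
   (0.91, (195, 143), (731, 430), (216, 214, 47), [204, 108, 144])
   box [(0.94, [0.723, 0.43, 0.009]), (0.85, [0.392, 0.243, 0.013])]
head
   (0.81, (265, 167), (650, 213), (147, 141, 5), [94, 94, 98])
   box [(0.66, [0.642, 0.21, 0.033]), (0.29, [0.471, 0.471, 0.023])]
collar
   (0.97, (263, 162), (644, 210), (63, 62, 0), [153, 157, 155])
   box [(0.77, [0.645, 0.211, 0.096]), (0.65, [0.535, -0.283, 0.025])]
tub_rim
   (0.88, (352, 189), (567, -36), (228, 205, 1), [32, 69, 148])
   box [(0.65, [0.576, -0.036, 0.041])]
tape
   (0.95, (413, 131), (754, -218), (104, 104, 1), [158, 
[... 1335 characters left out ...]
59, (346, 176), (643, 167), (127, 50, 78), [149, 156, 156])
   box [(0.61, [0.645, 0.194, 0.079]), (0.4, [0.619, -0.306, 0.018])]
tub_rim
   (0.92, (336, 220), (562, -102), (333, 226, 92), [39, 88, 153])
   box [(0.59, [0.574, -0.069, 0.071])]
tape
   (0.6, (412, 265), (752, -248), (147, 96, 70), [197, 198, 192])
   box [(0.72, [0.761, -0.238, 0.033]), (0.19, [0.666, -0.461, 0.109]), (0.18, [0.574, -0.064, 0.071])]
spray
   (0.4, (295, 311), (413, -472), (56, 37, 26), [150, 156, 160])
   box [(0.63, [0.664, -0.462, 0.108]), (0.3, [0.423, -0.344, 0.021])]
driver
   (0.5, (286, 159), (463, 455), (109, 53, 20), [42, 42, 45])
   box [(0.65, [0.466, 0.465, 0.017]), (0.59, [0.424, -0.341, 0.019])]
```

View pics/top0.png

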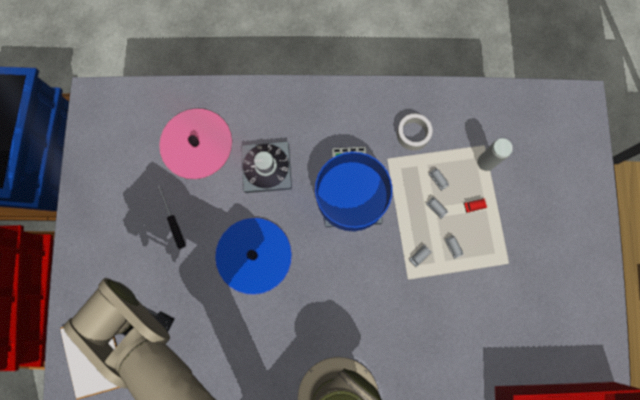

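View pics/side0.png

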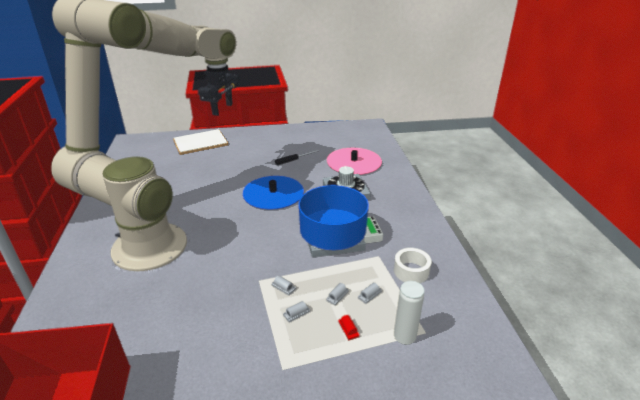

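```bash
python3 -c "
import cv2;im=cv2.imread('pics/top0.png')
a=cv2.resize(im[125:200,225:305],None,fx=7,fy=7,interpolation=2)
cv2.imwrite('pics/head0.png',a)"
```

```text
(no output)
```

View pics/head0.png

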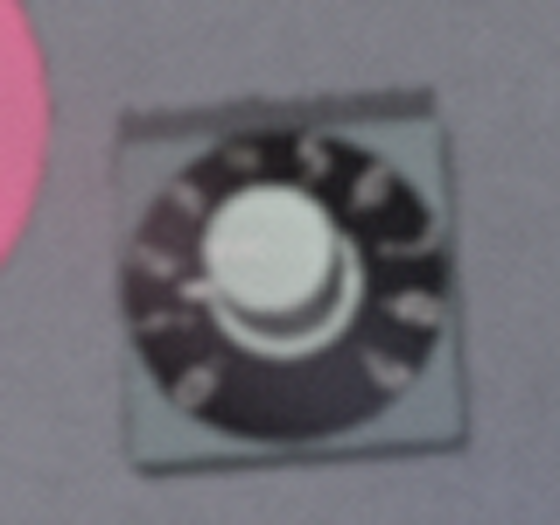

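Top view: grey blocks are at (438,178), (436,207), (453,246) and (419,256). The red look-alike is at (475,205), so I leave it. The blue cover is at (253,255) and its pink look-alike at (195,143). The grey dial's collar is at (265,163), with the pointer between 1 and 2. I choose the four grey blocks and the blue cover, and check the dial from close up.

```bash
python3 - <<'E'
from h import *
s=read_state(); print(s["tcp_rot"],s["force"],s["width"],s["time_s"])
for y in(-90,0,90,180): print(y,inverse_kinematics([.645,.211,.3],[180,0,y]))
ori=s["tcp_rot"]
move_ptp([.60,.211,.28],[180,0,0])
print(read_state()["joint_pos"])
c=capture("wrist"); R=np.array(c["R"]); print(-R.T@np.array(c["t"]),R.round(2),c["fov_y"],proj(c,[[.645,.211,.036],[.645,.211,.096]]))
save(c,"w0.png")
print(regs(c,"wrist","collar",.096),regs(c,"wrist","head",.036))
E
```

```text
[-1.79999729e+02 -1.76040485e-03  1.53602035e+02] [ 0.17742031 -0.17888592 -0.82488382] 0.08802411458602953 1.7
-90 None
0 [ 8.24688938e+00  3.78700898e+01  4.85201339e+01 -2.54444375e-14
  9.36097762e+01  9.82468894e+01]
90 [ 8.24688938e+00  3.78700898e+01  4.85201339e+01 -2.54444375e-14
  9.36097762e+01  8.24688938e+00]
180 [  8.24688938  37.87008983  48.52013394   0.          93.60977623
 -81.75311062]
[8.90075572e+00 3.16737147e+01 6.14972337e+01 6.22545525e-03
 8.68342762e+01 9.87965906e+01]
[0.67159832 0.2113076  0.41275396] [[ 0.   -1.    0.  ]
 [-0.96 -0.    0.28]
 [-0.28 -0.   -0.96]] 58.43191957789737 [[316.71307645 115.35172174]
 [316.7604276  120.32404495]]
[(0.63, (314, 108), (654, 212), (54, 53, 137), [224, 231, 229])] [(0.68, (315, 102), (653, 212), (139, 138, 5), [116, 120, 123])]
```

View pics/w0.png

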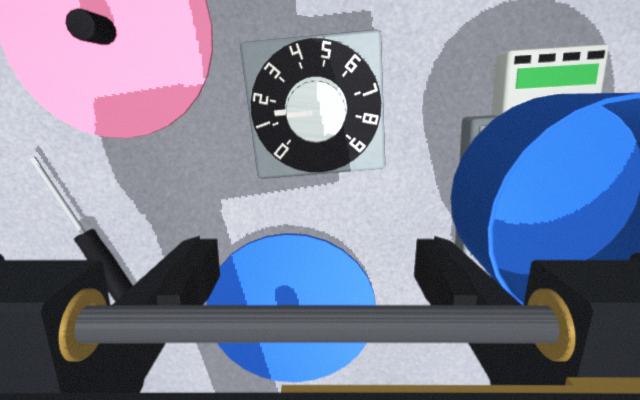

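Wrist view: the head is square on at (315,105) with yaw of about 5°, and the pointer tip is at (276,113), between 1 and 2. Next I grip the collar and turn it with joint 6.

```bash
cat >> h.py <<'E'
AX=np.array([.652,.212])
def pointer(c,px,yaw=5.5):
    p=onplane(c,[px],.041)[0,:2]-AX; a=np.degrees(np.arctan2(p[1],p[0])); return np.hypot(*p),(135+yaw-a)%360/30
def turn(dn,yaw0):
    move_ptp([*AX,.20],[180,0,yaw0]); move_straight([*AX,.067],rate=.1,stop_force=15)
    close(40); s=read_state(); print("w",s["width"],s["grasp_force"])
    j=np.array(s["joint_pos"]); N=max(1,int(np.ceil(abs(dn)*3)))
    for k in range(1,N+1):
        q=j.copy(); q[5]+=dn*30*k/N; move_j(q.tolist())
    s=read_state(); print("turned",s["joint_pos"][5],s["wrist_torque"],s["force"],s["width"])
    let_go(); move_straight([*AX,.20],rate=.15)
E
python3 - <<'E'
from h import *
c=capture("wrist"); r,n=pointer(c,(276,113)); print(r,n)
turn(7-n,180)
move_ptp([.60,.211,.28],[180,0,0]); c=capture("wrist"); save(c,"w1.png",(220,20,420,190),3)
print(read_state()["time_s"])
E
```

```text
0.04059440030610716 1.4790668966269096
w 0.05099216859468052 40.0007913261652
turned 83.50789393376779 [ 0.86072788 -1.5942052  -0.25887641] [11.87801693  5.56079953 -5.64017814] 0.05148824457654048
15.45
```

View pics/w1.png

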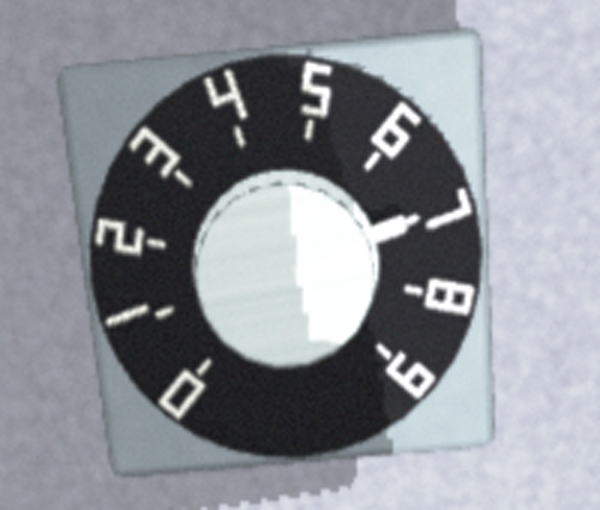

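The pointer is at the 7 tick (405,222 in the crop), so the collar is done. Now the blocks, with an image check of each one from near before grasping.

```bash
cat >> h.py <<'E'
TUB=np.array([.576,-.036])
SLOTS=[(.036,.020),(.036,-.020),(-.036,.020),(-.036,-.020),(0,0)]
def look(x,y,z=.28): 
    move_ptp([x-.05,y,z],[180,0,0]); return capture("wrist")
def grey(c,near=None):
    rs=[r for r in regs(c,"wrist","block1",.02) if r[4][0]<r[4][1]+25]
    if near is not None: rs=[r for r in rs if np.hypot(r[2][0]-near[0],r[2][1]-near[1])<60]; rs.sort(key=lambda r:np.hypot(r[2][0]-near[0],r[2][1]-near[1]))
    return rs
def pick(near,slot,shift=0):
    "near in mm; shift (m) along the block axis of the grasp point"
    c=look(near[0]/1000,near[1]/1000); rs=grey(c,near); print(read_state()["time_s"],rs)
    if not rs: return False
    (x,y),(w,h,a)=rs[0][2],rs[0][3]
    if not(52<w<80 and 25<h<46): print("odd size"); return False
    x,y=x/1000,y/1000; d=np.array([np.cos(np.radians(a)),np.sin(np.radians(a))])
    x+=shift*d[0]; y+=shift*d[1]
    yaw=min([a,a-180],key=lambda q:abs(np.degrees(np.arctan2(y,x))+90-q))
    move_ptp([x,y,.14],[180,0,yaw])
    if move_straight([x,y,.018],rate=.1,stop_force=12): print("contact",read_state()["tool_pos"],read_state()["force"]); move_straight([x,y,.2]); return False
    close(40); s=read_state(); print("grip",s["width"],s["grasp_force"])
    move_straight([x,y,.25],rate=.2)
    if read_state()["width"]<.024: print("lost"); return False
    py=min([0,180],key=lambda q:abs((q-yaw+180)%360-180))
    # keep the block's centre on the slot if gripped off centre
    sh=shift*(1 if py==0 else -1)*(1 if abs(yaw-a)<1 else -1)
    px,pq=TUB[0]+SLOTS[slot][0]*.95+sh,TUB[1]+SLOTS[slot][1]
    move_ptp([px,pq,.25],[180,0,py]); move_straight([px,pq,.092],rate=.15,stop_force=15)
    s=read_state(); print("at tub",s["width"],s["force"],s["tool_pos"])
    let_go(); move_straight([px,pq,.25],rate=.25); return s["width"]>.024
E
python3 - <<'E'
from h import *
move_ptp([.5,.0,.3],[180,0,0])
c=look(.52,-.31,.32); save(c,"w2.png"); print(grey(c))
print(pick((420,-327),2))
c=capture("wrist"); save(c,"w3.png")
E
```

```text
[(0.94, (233, 193), (414, -205), (66, 31, 137), [132, 137, 141]), (0.92, (298, 93), (536, -289), (62, 30, 44), [138, 143, 147]), (0.81, (335, 185), (425, -333), (63, 29, 27), [131, 135, 140])]
18.2917 [(0.92, (321, 107), (422, -334), (63, 30, 27), [137, 142, 146])]
grip 0.029312358251562264 39.99310791492462
at tub 0.029014886493572607 [-0.82177106 -0.05101364 -1.50805873] [ 0.54224497 -0.01616611  0.09279492]
True
```

View pics/w2.png

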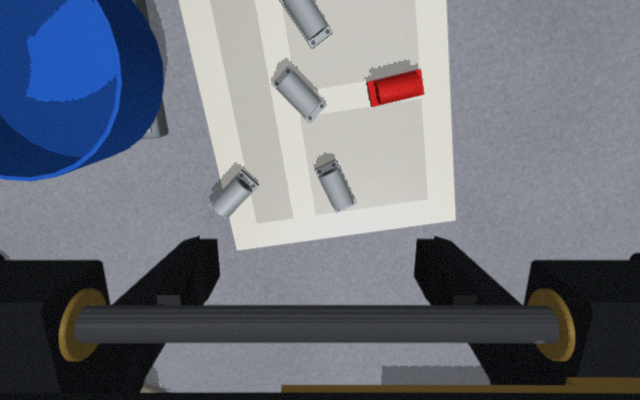

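View pics/w3.png

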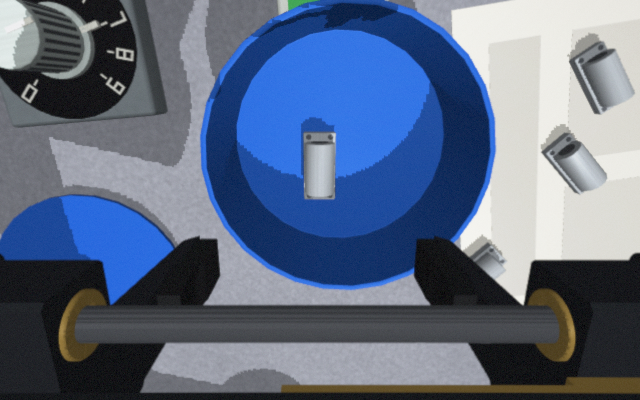

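The wrist view shows three blocks still out, at (305,20), (298,93) and (234,193). The red block at (396,87) stays. In w3 the first block lies well in the tub at (320,165). The nearest block has shifted about 3 cm since the first look, so I use the fresh positions.

```bash
python3 - <<'E'
from h import *
print(pick((414,-205),3)); print(pick((536,-289),0)); print(pick((621,-300),1,shift=.012))
c=capture("wrist"); save(c,"w4.png"); print(read_state()["time_s"])
c=capture("top"); print(regs(c,"top","block1",.03)); print(regs(c,"top","cover",.012),[(b["confidence"],world(c,b["location"])) for b in boxes_of("top","cover")])
E
```

```text
27.9417 [(0.71, (313, 112), (411, -201), (62, 29, 136), [142, 147, 151])]
grip 0.02889190539179484 39.99987244606018
at tub 0.028825430027019382 [ 0.52339024  0.06423365 -1.57726498] [ 0.54220452 -0.0562546   0.0928361 ]
True
39.675 [(0.57, (314, 108), (536, -288), (62, 30, 45), [134, 138, 143])]
grip 0.02908155307072234 39.99993145465851
at tub 0.029508962091757313 [-0.15849343 -0.55898544 -2.70056501] [ 0.61067376 -0.01618053  0.09295932]
True
49.3083 [(0.61, (314, 108), (623, -297), (63, 30, 35), [133, 138, 142])]
grip 0.029033395245044037 39.995800852775574
at tub 0.029085671176378176 [ 0.55858838  1.09802525 -0.93060645] [ 0.62269626 -0.05620309  0.09300838]
True
57.5
[(0.64, (475, 205), (539, -394), (68, 32, 103), [159, 58, 53])]
[(0.82, (195, 143), (728, 430), (216, 214, 47), [192, 100, 134]), (0.68, (254, 242), (432, 247), (211, 141, 91), [22, 64, 150])] [(0.69, array([0.43134377, 0.23761327, 0.00903567])), (0.57, array([0.72495799, 0.43025998, 0.01132141]))]
```

View pics/w4.png

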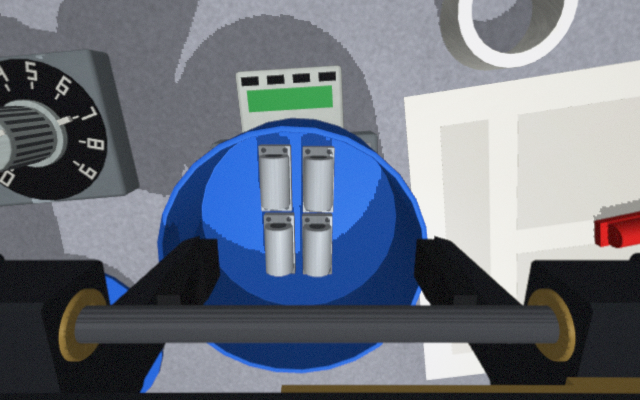

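All four grey blocks lie side by side in the tub (265–330, 145–275), and only the red one remains on the mat. Next I measure the tub mouth and the cover from above.

```bash
cat >> h.py <<'E'
def circ(cam,c,name,z,guess):
    best=None
    for r in regions_of(cam,name):
        v,u=np.nonzero(r["pixels"])
        if len(u)<200: continue
        m=r["pixels"].astype(np.uint8); m=cv2.morphologyEx(m,cv2.MORPH_OPEN,np.ones((3,3),np.uint8))
        cs=max(cv2.findContours(m,0,cv2.CHAIN_APPROX_NONE)[0],key=cv2.contourArea)[:,0]
        W=(onplane(c,cs,z)[:,:2]*1000).astype(np.float32)
        (x,y),rad=cv2.minEnclosingCircle(W); e=cv2.fitEllipse(cv2.convexHull(W))
        mx=[cs[:,0].min(),cs[:,0].max(),cs[:,1].min(),cs[:,1].max()]
        print(name,round(r["confidence"],2),"circ",round(x,1),round(y,1),round(rad,1),"ell",np.round(e[0],1),np.round(e[1],1),"px",mx,c["img"][v,u].mean(0).round())
E
python3 - <<'E'
from h import *
c=look(.55,-.036,.38); save(c,"w5.png"); circ("wrist",c,"tub_rim",.13,None)
c=look(.41,.24,.30); save(c,"w6.png"); circ("wrist",c,"cover",.012,None); print(proj(c,[[.431,.24,.052]]))
print([(b["confidence"],world(c,b["location"])) for b in boxes_of("wrist","cover")],[(b["confidence"],world(c,b["location"])) for b in boxes_of("wrist","cover_knob")])
E
```

```text
tub_rim 0.71 circ 547.4 -54.1 28.0 ell [545.3 -53.2] [26.5 70.6] px [np.int32(321), np.int32(344), np.int32(87), np.int32(138)] [153. 159. 165.]
tub_rim 0.57 circ 564.2 -37.9 104.5 ell [560.9 -38.5] [197.2 211.2] px [np.int32(217), np.int32(419), np.int32(0), np.int32(193)] [ 34.  78. 158.]
cover 0.61 circ 393.3 244.3 110.4 ell [393.3 244.1] [218.3 219.4] px [np.int32(218), np.int32(406), np.int32(21), np.int32(213)] [ 48. 104. 200.]
[[315.43643717  90.30465704]]
[(0.7, array([0.40456292, 0.24551007, 0.01545761]))] [(0.62, array([0.40341459, 0.24241088, 0.01475309]))]
```

```bash
python3 -c "
import cv2;cv2.imwrite('pics/w56.png',cv2.hconcat([cv2.resize(cv2.imread('pics/w5.png'),(400,250)),cv2.resize(cv2.imread('pics/w6.png'),(400,250))]))"
```

```text
(no output)
```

View pics/w56.png

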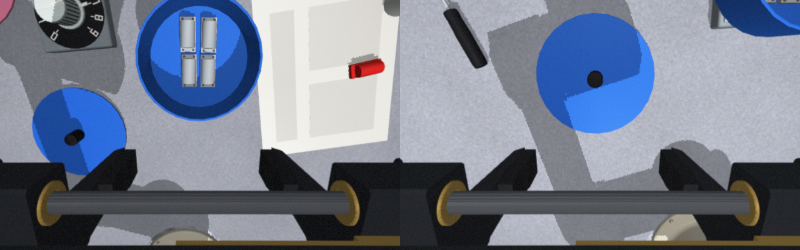

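The cover is at (393,244) with radius 110 mm, which matches its size. The tub was clipped at the top of the picture, so I take one more look and then grasp the cover.

```bash
python3 - <<'E'
from h import *
for x in(.615,.635): c=look(x,-.038,.38); circ("wrist",c,"tub_rim",.13,None)
c=look(.393,.244,.30); circ("wrist",c,"cover",.012,None)
E
```

```text
tub_rim 0.77 circ 580.5 -38.4 120.3 ell [577.5 -38.1] [207.  240.7] px [np.int32(221), np.int32(413), np.int32(24), np.int32(246)] [ 42.  86. 155.]
tub_rim 0.72 circ 582.4 -38.6 122.9 ell [579.4 -38.1] [208.9 245.9] px [np.int32(221), np.int32(412), np.int32(41), np.int32(262)] [ 45.  88. 155.]
cover 0.98 circ 393.1 243.8 109.6 ell [393.3 244. ] [217.1 217.5] px [np.int32(221), np.int32(410), np.int32(4), np.int32(199)] [ 46. 101. 196.]
```

```bash
cat >> h.py <<'E'
from scipy.optimize import least_squares
def rimfit(c,z,R,g):
    im=c["img"].astype(int); m=((im[...,2]>im[...,0]+45)&(im[...,2]>70)).astype(np.uint8)
    m=cv2.morphologyEx(m,cv2.MORPH_CLOSE,np.ones((5,5),np.uint8))
    P=np.vstack([k[:,0] for k in cv2.findContours(m,0,cv2.CHAIN_APPROX_NONE)[0] if len(k)>80])
    P=P[(P[:,1]>2)&(P[:,0]>2)&(P[:,0]<637)&(P[:,1]<397)]; W=onplane(c,P,z)[:,:2]*1000
    W=W[np.abs(np.hypot(*(W-g).T)-R)<22]
    s=least_squares(lambda q:np.hypot(*(W-q).T)-R,g,loss="cauchy",f_scale=1.)
    d=np.hypot(*(W-s.x).T)-R; A=np.degrees(np.arctan2(*(W-s.x).T[::-1]))[abs(d)<2]
    return s.x.round(1),len(W),(abs(d)<2).sum(),np.histogram(A,8,(-180,180))[0]
E
python3 - <<'E'
from h import *
for x in(.635,.60,.57): c=look(x,-.038,.38); print(x,-np.array(c["R"]).T@c["t"],rimfit(c,.13,105,[576,-38]))
c=capture("top"); print(rimfit(c,.13,105,[576,-38])); c=look(.393,.244,.30); print(rimfit(c,.012,110,[393,244]))
E
```

```text
0.635 [ 0.65668931 -0.03736248  0.51285343] (array([564., -38.]), 534, np.int64(534), array([64, 63, 69, 71, 72, 69, 63, 63]))
0.6 [ 0.62094657 -0.03737185  0.51378566] (array([564., -38.]), 556, np.int64(556), array([66, 68, 73, 73, 73, 73, 65, 65]))
0.57 [ 0.59183751 -0.0380911   0.51324295] (array([564. , -38.1]), 573, np.int64(573), array([67, 68, 76, 75, 76, 76, 69, 66]))
(array([576., -38.]), 0, np.int64(0), array([0, 0, 0, 0, 0, 0, 0, 0]))
(array([392.8, 243.9]), 549, np.int64(549), array([64, 66, 73, 72, 72, 73, 66, 63]))
```

The rim fit is consistent across views: tub (564,-38), cover (393,244). Now I carry the cover.

```bash
python3 - <<'E'
from h import *
C=np.array([.3929,.2439]);T=np.array([.564,-.038]); o=[180,0,0]
move_ptp([*C,.15],o); print(move_straight([*C,.031],rate=.08,stop_force=12))
close(45); s=read_state(); print(s["width"],s["grasp_force"])
move_straight([*C,.28],rate=.1); s=read_state(); print("lifted",s["width"],s["force"],s["wrist_torque"])
c=capture("side"); save(c,"s1.png",(220,80,420,260),3)
move_straight([*T,.28],rate=.15); s=read_state(); print("over tub",s["width"],s["force"],s["wrist_torque"],s["time_s"])
c=capture("side"); save(c,"s2.png",(220,80,460,280),3)
E
```

```text
False
0.027003558946710745 44.99996915459633
lifted 0.027064208925772555 [ 0.07841858 -0.01697117 -2.48168605] [-0.01658957  0.09566913  0.00887566]
over tub 0.0266641752101485 [ 3.91489856e-04 -7.64272714e-01 -1.80049764e+00] [ 0.05127051  0.14389156 -0.0046231 ] 75.05
```

View pics/s2.png

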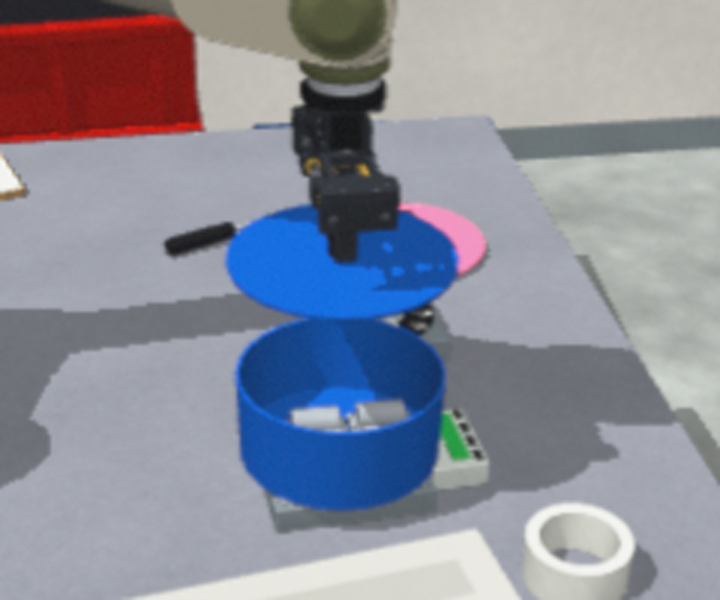

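The cover hangs almost level, centred over the tub (340,260 over 340,400). I lower it now.

```bash
python3 - <<'E'
from h import *
T=[.564,-.038]; o=[180,0,0]
move_straight([*T,.175],rate=.1,stop_force=10)
h=move_straight([*T,.1545],rate=.03,stop_force=8); s=read_state(); print(h,s["tool_pos"],s["force"],s["width"])
let_go(); move_straight([*T,.30],rate=.1)
move_ptp([.52,-.038,.38],o); dwell(.5)
c=capture("wrist"); print(rimfit(c,.136,110,[564,-38])); save(c,"w7.png")
move_ptp([.3,.30,.38],o); c=capture("top"); print(rimfit(c,.136,110,[564,-38]),regs(c,"top","block1",.03)); save(c,"t2.png")
print([ (n,regs(c,"top",n,z)) for n,z in(("tape",.048),("spray",.16),("driver",.02))])
d=capture("side"); save(d,"s3.png",(220,80,460,280),3); print(read_state()["time_s"])
a=cv2.resize(cv2.imread('pics/w7.png'),(400,250));b=cv2.resize(cv2.imread('pics/s3.png'),(400,333));t=cv2.resize(cv2.imread('pics/t2.png'),(400,250))
h=cv2.resize(cv2.imread('pics/t2.png')[125:200,225:305],(400,333),interpolation=2)
cv2.imwrite('pics/fin.png',cv2.vconcat([cv2.hconcat([a,t]),cv2.hconcat([b,h])]))
E
```

```text
True [ 0.5637572  -0.03795356  0.15508237] [-0.70505108 -0.26585733  4.20065466] 0.02674680439997741
(array([564. , -38.4]), 552, np.int64(552), array([71, 72, 81, 52, 51, 81, 73, 71]))
(array([564.1, -36.6]), 230, np.int64(214), array([29, 28, 26, 27, 29, 28, 25, 22])) [(0.64, (263, 163), (661, 221), (75, 64, 45), [140, 145, 143])]
[('tape', [(0.71, (413, 131), (755, -220), (101, 101, 1), [154, 152, 149])]), ('spray', [(0.82, (494, 154), (656, -417), (110, 52, 129), [127, 132, 127])]), ('driver', [(0.73, (173, 225), (507, 489), (185, 26, 23), [42, 42, 44])])]
82.35
```

View pics/fin.png

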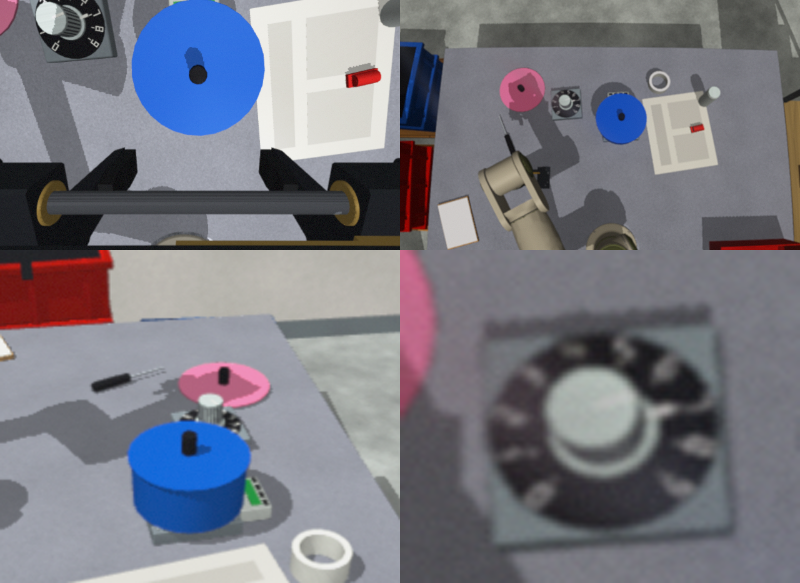

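The cover is level on the tub at (564,-38), and contact came at the expected seated height. The collar pointer is at 7, only the red block remains out, and the tape, can and driver have not moved. Handing in.

```bash
python3 -c "
from plant import *
print(close_job())"
```

```text
the job is handed in; nothing more can be done
None
```

The job is handed in at about 82 s of robot time: collar clicked in at 7, all four grey bearing blocks in the tub, blue cover seated level on the rim, and the tape, spray can, screwdriver and red block left alone.

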